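Hang a freshly lacquered stud to dry in cross-lock forceps

TASK

The orange stud is still wet with lacquer and must not be tipped over or touched by the robot itself: squeeze the self-closing forceps open by their handles, set the jaws around the stud's neck, and let go so that they grip it by themselves. Then pick the forceps up by the blue tail block and lay them flat on the cork top of the drying rest, with the stud hanging clear of the rest in the air over its drip tray, and let go. Leave the dry black stud and the other things on the bench where they are.

Things in the scene. Friction and masses are not known exactly. Their poses are not given: they have to be found in the camera images.
- forceps: Loose steel cross-lock forceps lying flat, 196 mm long, 90 g. Origin: at the underside, midway between the two black handle grips; x from tail to jaws, z up. Flat underside (z = 0): a tongue 10 mm wide, 5 high, from the tail to x = 46 mm, then a front foot 30 mm wide, x = 45 to 58. Balance point near x = -15 mm empty, x = 10 mm with the stud. Gripped by the tail it can be carried loaded.
- handles (a point): Midway between the handle grips, 12 mm above the forceps' origin. Grips: x = -15 to 15 mm, z = 3 to 21, outer faces 38 mm apart at rest (41 at the front). Squeezed together along y with 9 to 14 N they reach a stop, about 26 mm apart, which opens the jaws and is a firm hold to carry them by; let go, they spring out. One grip may yield before the other.
- jaw_mid (a point): Midway between the jaw pads, at (100, 0, 13) mm in forceps axes. Pads: x = 88 to 112, z = 8 to 18 mm, so they pass over the stud's foot when forceps and stud stand on one surface. Pad gap 2 mm at rest, about 37 mm at the stop. They close along the forceps' y and pinch the neck with about 3 N.
- tail (a point): In the blue tail block, at (-71, 0, 14) mm in forceps axes. Block: x = -84 to -58, 20 mm wide (y), z = 0 to 24 mm; rigid, gripping it does not open the jaws.
- jaw_a (a joint): Angle of the forceps arm whose handle is on the +y side: 0 at rest (jaws shut), 0.115 rad squeezed to the stop; about 0.03 when gripping the neck.
- jaw_b (a joint): The same for the arm whose handle is on the -y side.
- wet_stud: The bright orange lacquered aluminium stud, about 25 g, standing loose on the bench on its foot. Origin: centre of its underside, z up. Round foot 30 mm across and 4 mm thick, round neck 12 mm across from z = 4 to 24, round head 20 mm across from z = 24 to 32.
- wet_stud_neck (a point): On the orange stud's axis, 14 mm above its underside.
- dry_stud: An identical stud in black, already dry; stays where it is. Origin: centre of its underside.
- drying_rest: Fixed dark wooden block with flat cork top, 100 mm (x) by 80 (y), top at z = 50 mm. Origin: centre of the block's underside. A drip tray with an 8 mm rim reaches from x = 50 to 150 mm. With the forceps lying along the rest's x axis and their origin at x = -10 mm, the stud hangs past the +x edge over the tray, the tail block juts out past the -x edge, and it lies steadily.
- belay_device: Red belay device, 62 x 34 x 22 mm with a small wire loop, bystander. Origin: centre of underside.
- carabiner: Blue-grey carabiner lying flat, 112 x 70 mm, up to 17 mm high, bystander. Origin: middle of its opening, at the bench.
- guard_a: Black plastic crampon point guard, 95 x 40 x 39 mm with six cones, bystander. Origin: centre of underside.
- guard_b: The second black crampon point guard, the same.
- bamboo_brush: Bamboo brush lying bristles down, 195 x 34 x 31 mm, bystander. Origin: at bench level, x towards the bristle end.
Not all that is in view belongs to the job. Of the things that look like the drying_rest, take the one that is farthest to the robot's left at the start.

How it is judged:
On the way, in this order (a step that is already met when the one before it is completed fails the run):
1. the forceps are squeezed open around the orange stud's neck, one jaw on either side of it (value of joint each of jaw_a, jaw_b above 0.05 rad and distance between jaw_mid and wet_stud_neck below 0.016 m), for 0.1 s.
2. the handles are let go and the jaws grip the stud by their own spring (distance between jaw_mid and wet_stud_neck below 0.02 m and contact force between forceps and wet_stud above 1 N and contact force between the fingers and forceps below 0.2 N), for 0.2 s.
At the end, for the whole second after the job is handed in: The forceps lie still and flat (within 0.1 rad) on the rest, gripping the orange stud's neck within 20 mm of the jaw middle with over 1 N; the stud hangs upright, 35 mm or more above the bench, 65 to 150 mm ahead of the block's centre, within 40 mm of its centre line, clear of the rest (distance between jaw_mid and wet_stud_neck below 0.02 m and contact force between forceps and wet_stud above 1 N and value of joint each of jaw_a, jaw_b above 0.005 rad and contact force between forceps and drying_rest above 0.4 N and angle between forceps's own z axis and vertical below 0.1 rad and height (world z) of forceps above 0.045 m and x of wet_stud_neck in the frame of drying_rest between 0.065 and 0.15 m and y of wet_stud_neck in the frame of drying_rest between -0.04 and 0.04 m and height (world z) of wet_stud above 0.035 m and contact force between wet_stud and drying_rest below 0.05 N and angle between wet_stud's own z axis and vertical below 0.5 rad and linear speed of each of forceps, wet_stud below 0.02 m/s); the robot touches nothing.
It fails at once if the robot touches the wet stud (contact force between any of the fingers, the arm and wet_stud above 0.2 N).
It fails at once if the wet stud is tipped over (more than 0.6 rad) (angle between wet_stud's own z axis and vertical above 0.6 rad).
It fails at once if the dry stud or another bystander is moved more than 25 mm (distance of any of dry_stud, belay_device, carabiner, guard_a, guard_b, bamboo_brush from where it was at the start of the episode above 0.025 m).
It also fails if it takes over 62 s, if anything falls off the work surface, if the arm or the gripper's body presses on something with over 40 N, if the wrist force passes 120 N, or if a joint passes its speed limit or range.

ROBOT

A 6-joint arm with a two-finger parallel gripper is mounted at the origin on the work surface. World frame = base frame: x ahead of the robot, y to its left, z up, the work surface at z = 0. Lengths are in m, angles in rad, forces in N, time in s.
With the tool pointing down it reaches from about 0.375 to 0.9 m from the base axis. Payload 3.1 kg.
Tool frame: the origin (TCP) lies between the finger pads; the fingertips stand robot.finger_overhang ahead of it and the grasp point (between the pads) lies 3 mm ahead of it (robot.finger_overhang is the distance from the TCP to the fingertips, in m); z points along the fingers, y is the line along which they close (so a half turn about z gives the same grasp; the last joint's range is limited). The gripper opens to 87 mm and grips with 3 to 60 N. Pads are 19 mm wide; open, the fingers measure 117 mm over their backs; the gripper's body (75 mm by 190 mm) begins 51 mm behind the grasp point.
Start: joints at [-1.359, 0.527, 1.433, -0, 1.181, -0.178], TCP at [0.238, -0.578, 0.245] pointing down, gripper open.
Joint ranges: [-3.08, 3.08], [-0.75, 2.2], [0.22, 2.44], [-1.43, 4.57], [0, 2.65], [-2.85, 2.85]. Speed limits (rad/s): [2.79, 2.79, 3.14, 3.14, 3.14, 3.14].

INTERFACE

Orientations are given as a unit quaternion [x, y, z, w].
In Python, from rig import get_obs, vision, hand_in, nets, robot gives the robot as it stands.
- The arm moves only by the tool apply_moves, never from a script. Its argument "series" is a list of rows, each an object with "offset": the shift along the world's x, y, z in cm, a list of three; "rot": the turn, a rotation vector about the world's x, y, z in degrees, a list of three. A call has 1 to 20 rows; each row is the pose to reach, as a shift and turn from the pose commanded when the call began; what a row does not reach only later rows make up. A row lasts 1/10 s, in which the tool goes at most 50 mm and 8.59 degrees, less where a joint would pass 70% of its speed; a pose out of reach is approached as far as the arm can. A call with a gripper value outside its range is refused whole. "hand" is the opening, from 0 (shut) to 1 (fully open), set as the call begins (left out, the last holds). The fingers move at their own pace and stop on an object; "newtons" is the grip in N (left out, the last holds). Time passes only in rows, so rows that repeat a pose let the fingers close. It gives the time, the measured TCP pose, the force, the opening and the grip force at its end, in the units of the state.
- get_obs(): the state, without advancing time (a new reading comes with each control period).
- vision.camera(name): name is "side" or "top" or "wrist"; returns the picture (384x512x3 uint8, red, green, blue); there is no depth.
- vision.calibration(name): a dict with "K" (3x3 intrinsics, pixels), "k1" (the pictures are not rectified: a ray, as slopes to the right and down, at radius r is drawn at 1 + k1 r^2 times it, then the intrinsics apply), "R" (3x3) and "t" (3): a world point X has camera coordinates R X + t. Camera axes: x right, y down, z forward; pixel columns grow to the right and rows downward; lengths in m; the calibration is good to about 2 mm. A picture is of the moment at which its call begins: read the wrist's pose just before it. calibration takes no time and is no camera call; for the wrist camera it gives the pose at the moment of the call.
- hand_in(): hands the job in; it is judged then, once.
Trained networks look in the newest picture that a camera, given by its name, has taken for a name from the list of things; names that differ only in an ending like _2 or _b are one class to them, and where a whole thing is asked for, a point or a joint stands for the part that bears it (a point fixed in the world has none). Each returns a list of dicts, best first, with "conf" (0 to 1); they miss things now and then, are a little off and sometimes report something else, mostly with a low value. They report only what shows in the picture. A call takes as long as a camera call. They do not tell look-alikes from the thing itself.
- nets.search_frame(camera, query): "centre" ([x, y, z] in m, in world coordinates, good to about 4 mm: the middle of the surface that is visible of it).
- nets.spot_point(camera, query): "centre" ([x, y, z] in m, in world coordinates, good to about 4 mm: a listed point, or the origin of a listed thing).
The state is a dict: "time": time; "q": joint angles; "joint_velocities": joint speeds; "joint_torque": joint torques, N m; "position": TCP position; "tool_rot": TCP orientation; "ft_force": force on the tool from outside, world axes, zero at the start; "moment": the same for the moment, N m; "grip_width": finger opening in m; "grip_force": force on a finger pad.
Only numpy, scipy, OpenCV 4.12 (cv2) and the standard library are available. Lean on these libraries where they do the work, as an engineer would, in place of code of your own. Each camera call takes 0.05 s, during which the arm holds its last target. There are 200 camera calls.

## Working session

There is one attempt and no reset: what is moved stays moved. The work goes in short steps, Python scripts to look and compute and a tool call to move; the robot and the scene stay as the last step left them, time stands still between calls to the robot, and variables do not carry over. Pictures are saved under pics/ and viewed, at most 10 in all, crops included, and the job is handed in when it is done.

Besides the shell and the picture viewer there is one more tool, called after ">>>" as name([rows], argument=value, ...), one row to a line, values as JSON. apply_moves: Moves the arm, as the interface text tells. Its arguments: {"type":"object","properties":{"series":{"type":"array"},"hand":{"type":"number"},"newtons":{"type":"number"}},"required":["series"]}

```bash
mkdir -p pics; ls
python3 - <<'E'
from rig import get_obs, vision, nets, robot
import cv2,numpy as np
print(get_obs()); print([a for a in dir(robot) if a[0]!='_'], robot.finger_overhang)
ims=[]
for c in ("top","side"):
    im=vision.camera(c); cv2.imwrite(f"pics/{c}0.png",im[:,:,::-1])
    ims.append(im)
    for q in ("forceps","handles","jaw_mid","tail","wet_stud","dry_stud","drying_rest"):
        r=nets.spot_point(c,q); print(c,q,[(np.round(d["centre"],3).tolist(),round(d["conf"],2)) for d in r[:4]])
big=cv2.resize(ims[0],(800,600),interpolation=cv2.INTER_CUBIC); cv2.imwrite("pics/topbig.png",big[:,:,::-1])
big=cv2.resize(ims[1],(800,600),interpolation=cv2.INTER_CUBIC); cv2.imwrite("pics/sidebig.png",big[:,:,::-1])
for c in ("top","side","wrist"): print(c,vision.calibration(c))
E
```

```text
pics
{'time': 0.0, 'q': array([-1.35852018e+00,  5.28479541e-01,  1.43390953e+00, -1.20023407e-05,
        1.18138718e+00, -1.78519095e-01]), 'joint_velocities': array([ 5.26663316e-06,  1.40757151e-03, -7.75889435e-04,  7.83828638e-04,
       -8.11891442e-04, -3.94018502e-04]), 'joint_torque': array([-1.33608879e-03, -4.40036559e+01, -1.76592118e+01,  6.32473198e-02,
        5.81236265e-02, -1.57871523e-04]), 'position': array([ 0.23794312, -0.5771891 ,  0.24356107]), 'tool_rot': array([ 9.80969518e-01,  1.94158729e-01, -2.39756758e-05, -1.09154932e-03]), 'ft_force': array([0.54892258, 0.09573746, 0.40180422]), 'moment': array([-0.00566058,  0.00569324, -0.00951382]), 'grip_force': 0.0, 'grip_width': 0.08703773802488508}
['Unreachable', 'finger_overhang'] 0.022
top forceps [([0.473, -0.309, -0.001], 0.88)]
top handles [([0.477, -0.314, 0.012], 0.7)]
top jaw_mid [([0.497, -0.209, 0.012], 0.89), ([0.723, 0.344, 0.005], 0.72), ([0.476, 0.319, 0.002], 0.46), ([0.768, -0.208, -0.002], 0.35)]
top tail [([0.45, -0.381, 0.011], 0.88)]
top wet_stud [([0.529, 0.015, -0.003], 0.47)]
top dry_st
[... 1108 characters left out ...]
65, 191.66099003],
       [  0.        ,   0.        ,   1.        ]]), 'k1': -0.09179687226080498, 'R': array([[-0.94467581, -0.32787824,  0.00913637],
       [-0.19841545,  0.54904675, -0.81189838],
       [ 0.26118752, -0.76879356, -0.58372729]]), 't': array([0.55320691, 0.15720696, 0.90202969])}
wrist {'K': array([[299.44758647,   0.        , 253.80843297],
       [  0.        , 299.44758647, 190.69763038],
       [  0.        ,   0.        ,   1.        ]]), 'k1': -0.026084124039157972, 'R': array([[ 0.38157775, -0.92433501, -0.00179062],
       [-0.88294742, -0.36506422,  0.29518123],
       [-0.27350004, -0.11105357, -0.9554396 ]]), 't': array([-0.62376625, -0.03618595,  0.39294325])}
```

View pics/topbig.png

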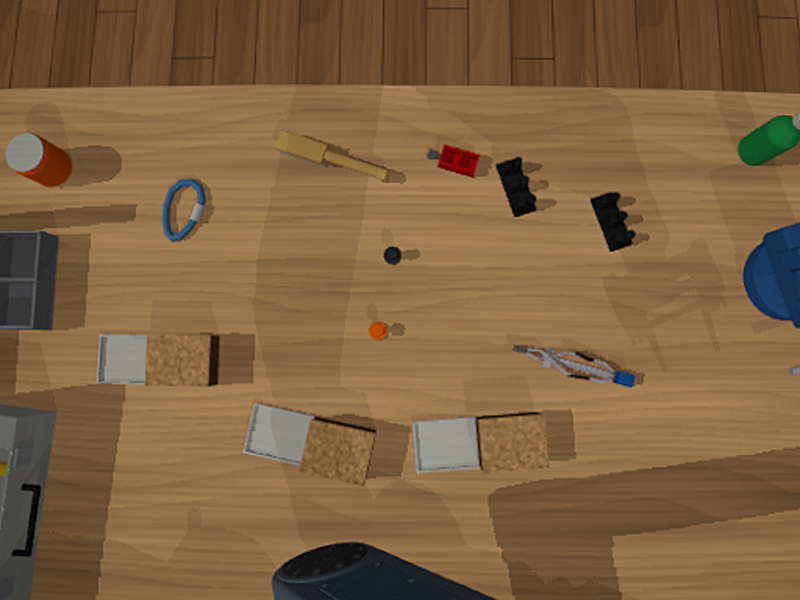

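View pics/sidebig.png

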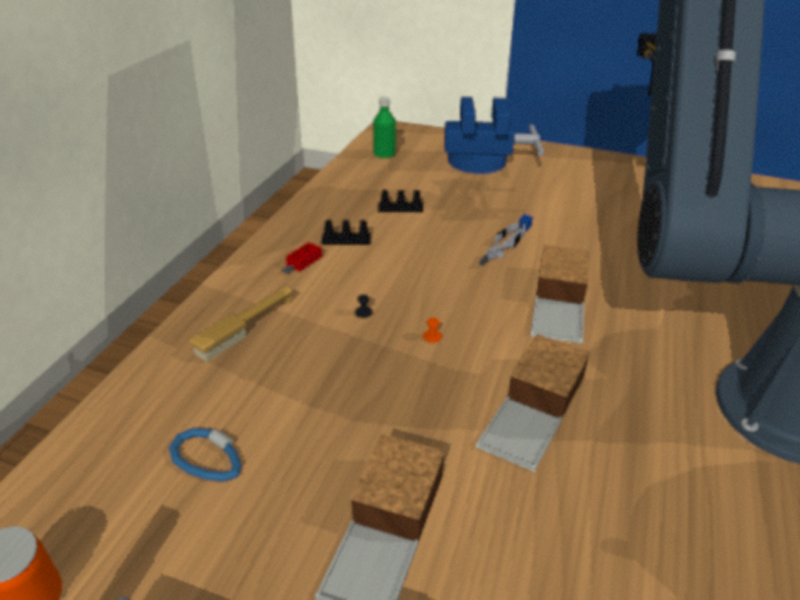

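Rest look-alikes in the top view (800x600): (180,360), (338,450) and (513,442). The job's rest is the farthest to the robot's left. Image left is +y, so it is the one at (180,360), around world (0.475, 0.32). I'll confirm it with a crop while I move over the forceps.

>>> apply_moves([
  {"offset":[4,4.5,0],"rot":[0,0,8]},
  {"offset":[7,8,0],"rot":[0,0,16]},
  {"offset":[10,11.5,-1],"rot":[0,0,24]},
  {"offset":[13.5,15,-2],"rot":[0,0,32]},
  {"offset":[17,19,-3],"rot":[0,0,40]},
  {"offset":[20,22.5,-4],"rot":[0,0,48]},
  {"offset":[23.4,26.5,-4.5],"rot":[0,0,52.5]},
  {"offset":[23.4,26.5,-4.5],"rot":[0,0,52.5]},
  {"offset":[23.4,26.5,-4.5],"rot":[0,0,52.5]},
  {"offset":[23.4,26.5,-4.5],"rot":[0,0,52.5]},
])

```text
time: 1.8
position: [0.4719, -0.3139, 0.1998]
tool_rot: [0.794, 0.608, -0.0, 0.001]
ft_force: [-0.5, 0.2, 1.1]
grip_width: 0.0865
grip_force: 0.0
```

```bash
cat > h.py <<'E'
from rig import get_obs, vision, nets, hand_in
import cv2,numpy as np
from scipy.spatial.transform import Rotation as Rot
def proj(X,c):
    p=(c["R"]@np.atleast_2d(X).T).T+c["t"]; s=p[:,:2]/p[:,2:]; s=s*(1+c["k1"]*(s**2).sum(1,keepdims=True))
    return s*[c["K"][0,0],c["K"][1,1]]+[c["K"][0,2],c["K"][1,2]]
def ray(uv,c):
    d=(np.asarray(uv,float)-[c["K"][0,2],c["K"][1,2]])/[c["K"][0,0],c["K"][1,1]]; s=d.copy()
    for _ in range(10): s=d/(1+c["k1"]*(s@s))
    o=-c["R"].T@c["t"]; v=c["R"].T@np.r_[s,1]; return o,v/np.linalg.norm(v)
def atz(uv,c,z):
    o,v=ray(uv,c); return o+v*(z-o[2])/v[2]
def tri(views):
    A=0;b=0
    for uv,c in views:
        o,v=ray(uv,c); P=np.eye(3)-np.outer(v,v); A=A+P; b=b+P@o
    return np.linalg.solve(A,b)
def blob(im,lo,hi,near=None):
    m=cv2.inRange(cv2.cvtColor(im,cv2.COLOR_RGB2HSV),lo,hi); n,l,s,c=cv2.connectedComponentsWithStats(m)
    return [(int(s[i,4]),c[i].round(1).tolist()) for i in np.argsort(-s[1:,4])[:4]+1]
def st():
    o=get_obs(); R=Rot.from_quat(o["tool_rot"]).as_matrix()
    print("t",round(o["time"],2),"p",o["position"].round(4),"ydir",np.degrees(np.arctan2(R[1,1],R[0,1])).round(1),"z",R[:,2].round(3),"F",o["ft_force"].round(1),"w",round(o["grip_width"],4),"g",round(o["grip_force"],1)); return o
def spots(c,qs,f=None):
    for q in qs: print(c,q,[(np.round(d["centre"],3).tolist(),round(d["conf"],2)) for d in (f or nets.spot_point)(c,q)[:4]])
E
python3 - <<'E'
from h import *
st(); C=vision.calibration("wrist"); im=vision.camera("wrist"); np.savez("w1.npz",im=im,**C)
spots("wrist",["forceps","handles","jaw_mid","tail","wet_stud"])
t=cv2.imread("pics/top0.png")
crop=cv2.resize(t[200:256,50:150],(500,280),interpolation=cv2.INTER_CUBIC)
w=cv2.resize(im[:,:,::-1],(512,384)); 
out=np.zeros((590,800,3),np.uint8); out[:300,:800]=0
w=cv2.resize(im[:,:,::-1],(400,300)); out[:300,:400]=w; out[305:585,:500]=crop; out[:300,400:800]=0
cv2.imwrite("pics/w1.png",im[:,:,::-1]); cv2.imwrite("pics/c1.png",out)
print("blue top",blob(t[:,:,::-1],(100,150,60),(125,255,255)))
print("blue wrist",blob(im,(100,150,60),(125,255,255)))
print("orange wrist",blob(im,(5,180,120),(17,255,255)))
ct=vision.calibration("top"); cs=vision.calibration("side"); s=cv2.imread("pics/side0.png")
print("orange",blob(t[:,:,::-1],(4,200,150),(17,255,255)),blob(s[:,:,::-1],(4,200,150),(17,255,255)))
E
```

```text
t 1.8 p [ 0.4719 -0.3139  0.1998] ydir -15.1 z [ 0.    -0.001 -1.   ] F [-0.5  0.2  1.1] w 0.0865 g 0.0
wrist forceps [([0.475, -0.313, 0.002], 0.87)]
wrist handles [([0.47, -0.308, 0.013], 0.72)]
wrist jaw_mid [([0.501, -0.215, 0.011], 0.74)]
wrist tail [([0.449, -0.382, 0.015], 0.94)]
wrist wet_stud []
blue top [(1737, [496.3, 175.6]), (226, [115.0, 132.5]), (88, [399.3, 242.2])]
blue wrist [(351, [253.9, 230.6])]
orange wrist []
orange [(94, [241.0, 211.3]), (6, [14.3, 110.5])] [(363, [12.5, 374.9]), (127, [276.5, 211.5])]
```

View pics/w1.png

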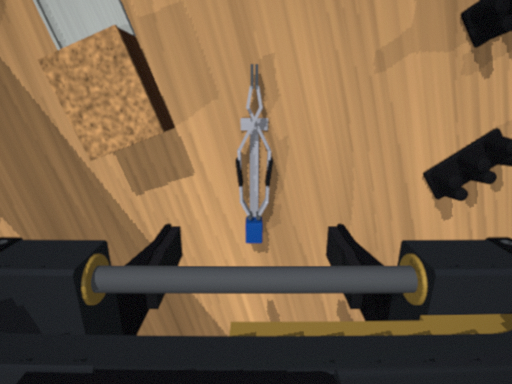

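View pics/c1.png

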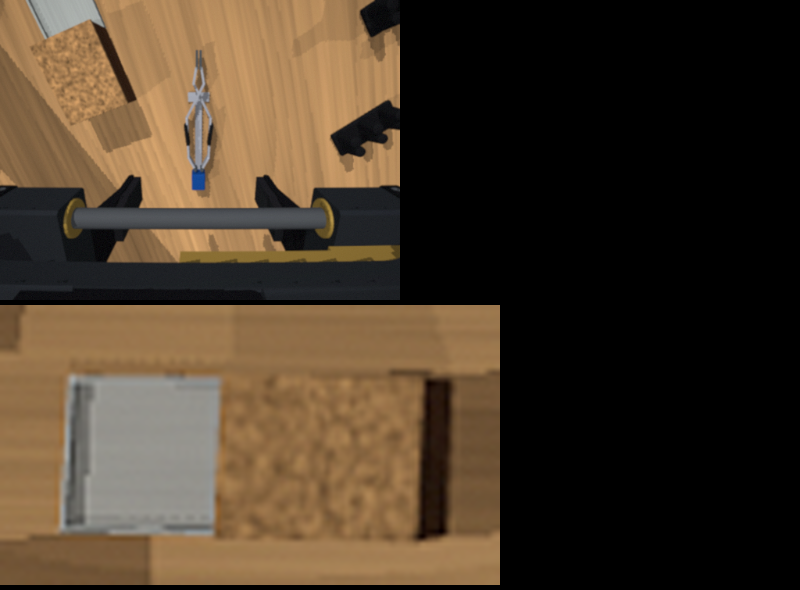

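The wrist view shows the forceps nearly vertical: tail (254,231), handles about (239/269,170), jaw tips (254,66). The crop confirms the leftmost rest, with its cork top and its tray on the +y side.

Run:
```python
from h import *
w=dict(np.load("w1.npz")); ct=vision.calibration("top"); cs=vision.calibration("side")
for n,uv,z in (("tail",(253.9,230.6),.02),("hL",(239.5,171),.018),("hR",(269,171),.018),("jawtip",(254.5,66),.013),("cross",(254,125),.015)): print(n,atz(uv,w,z).round(4))
t=cv2.imread("pics/top0.png")[:,:,::-1]; s=cv2.imread("pics/side0.png")[:,:,::-1]
print("tail tri w+top",tri([((253.9,230.6),w),((399.3,242.2),ct)]).round(4))
print("blue side",blob(s,(100,150,60),(125,255,255)))
print("stud tri",tri([((241,211.3),ct),((276.5,211.5),cs)]).round(4), atz((241,211.3),ct,.025).round(4))
for uv in ((93.6,214),(134,214),(134,246.4),(93.6,246.4)): print("cork",atz(uv,ct,.05).round(4))
# side corners of left rest, 800->512: front-top-edge
for uv in ((391,432),(449,460),(421,538),(353,502)): print("side cork",atz(np.array(uv)*.64,cs,.05).round(4))
print("corner tri", tri([((93.6,214),ct),(np.array((353,500))*.64,cs)]).round(4),tri([((93.6,246.4),ct),(np.array((421,532))*.64,cs)]).round(4))
```

```text
tail [ 0.4548 -0.3768  0.02  ]
hL [ 0.4579 -0.3043  0.018 ]
hR [ 0.4893 -0.3127  0.018 ]
jawtip [ 0.502  -0.2038  0.013 ]
cross [ 0.4862 -0.2606  0.015 ]
tail tri w+top [ 0.4536 -0.3799  0.0121]
blue side [(9513, [362.8, 51.9]), (2947, [498.4, 58.8]), (266, [129.7, 293.1]), (32, [336.0, 140.9])]
stud tri [0.5258 0.0153 0.0167] [0.5259 0.015  0.025 ]
cork [0.5137 0.3734 0.05  ]
cork [0.515  0.2731 0.05  ]
cork [0.4373 0.2698 0.05  ]
cork [0.4354 0.3693 0.05  ]
side cork [0.5038 0.2637 0.05  ]
side cork [0.4252 0.2826 0.05  ]
side cork [0.4241 0.3941 0.05  ]
side cork [0.5082 0.3754 0.05  ]
corner tri [0.5115 0.3729 0.0496] [0.4319 0.3764 0.0333]
```

>>> apply_moves([
  {"offset":[0.05,0.3,-4],"rot":[0,0,-0.4]},
  {"offset":[0.05,0.3,-8],"rot":[0,0,-0.4]},
  {"offset":[0.05,0.3,-12],"rot":[0,0,-0.4]},
  {"offset":[0.05,0.3,-15],"rot":[0,0,-0.4]},
  {"offset":[0.05,0.3,-16.5],"rot":[0,0,-0.4]},
  {"offset":[0.05,0.3,-17.3],"rot":[0,0,-0.4]},
  {"offset":[0.05,0.3,-17.3],"rot":[0,0,-0.4]},
  {"offset":[0.05,0.3,-17.3],"rot":[0,0,-0.4]},
])

```text
time: 2.9
position: [0.4733, -0.3106, 0.0277]
tool_rot: [0.796, 0.605, 0.0, 0.001]
ft_force: [0.5, 0.2, 0.4]
grip_width: 0.0872
grip_force: 0.0
```

>>> apply_moves([
  {"offset":[0,0,0],"rot":[0,0,0]},
  {"offset":[0,0,0],"rot":[0,0,0]},
  {"offset":[0,0,0],"rot":[0,0,0]},
  {"offset":[0,0,0],"rot":[0,0,0]},
  {"offset":[0,0,0],"rot":[0,0,0]},
  {"offset":[0,0,0],"rot":[0,0,0]},
  {"offset":[0,0,0],"rot":[0,0,0]},
  {"offset":[0,0,0],"rot":[0,0,0]},
  {"offset":[0,0,0],"rot":[0,0,0]},
  {"offset":[0,0,0],"rot":[0,0,0]},
], hand=0.15, newtons=20)

```text
time: 3.9
position: [0.4726, -0.3097, 0.0265]
tool_rot: [0.796, 0.605, 0.0, -0.0]
ft_force: [0.5, 1.4, -0.2]
grip_width: 0.0253
grip_force: 20.0
```

Run:
```python
from h import *
st(); C=vision.calibration("wrist"); im=vision.camera("wrist"); np.savez("w2.npz",im=im,**C)
spots("wrist",["jaw_mid","tail"])
cv2.imwrite("pics/w2.png",im[:,:,::-1])
```

```text
t 3.9 p [ 0.4726 -0.3097  0.0265] ydir -15.5 z [-0.  0. -1.] F [ 0.5  1.4 -0.2] w 0.0253 g 20.0
wrist jaw_mid []
wrist tail []
```

View pics/w2.png

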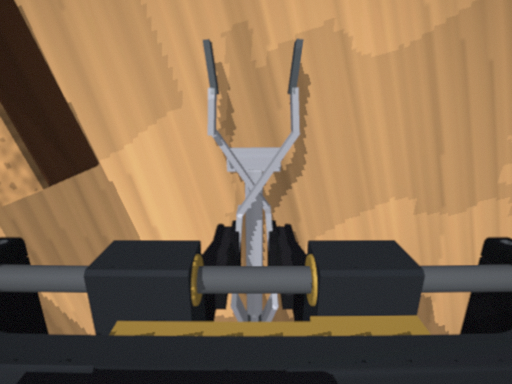

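Both jaws are open, symmetric about column 253, with the pads spanning rows 42–92. Next I work out the jaw middle relative to the TCP.

Run:
```python
from h import *
w=dict(np.load("w2.npz")); p=np.array([.4726,-.3097]); a=np.radians(74.5); ex=np.array([np.cos(a),np.sin(a)]); ey=np.array([-ex[1],ex[0]])
for n,uv in (("tipL",(207,41)),("tipR",(299,41)),("padL",(212,92)),("padR",(293,92)),("footL",(228,170)),("footR",(281,170))):
    d=atz(uv,w,.016 if n[0]!="f" else .005)[:2]-p; print(n,(ex@d).round(4),(ey@d).round(4))
```

```text
tipL 0.1077 0.0217
tipR 0.1077 -0.0206
padL 0.0853 0.0202
padR 0.0853 -0.0187
footL 0.0443 0.0144
footR 0.0443 -0.0149
```

>>> apply_moves([
  {"offset":[0,0,1],"rot":[0,0,0]},
  {"offset":[0,0,3],"rot":[0,0,0]},
  {"offset":[0,0,6],"rot":[0,0,0]},
  {"offset":[1,2,8],"rot":[0,0,4]},
  {"offset":[2.5,6,8],"rot":[0,0,8]},
  {"offset":[4,10,8],"rot":[0,0,12]},
  {"offset":[5.4,13,8],"rot":[0,0,15.5]},
  {"offset":[5.4,14.2,8],"rot":[0,0,15.5]},
  {"offset":[5.4,14.2,8],"rot":[0,0,15.5]},
  {"offset":[5.4,14.2,8],"rot":[0,0,15.5]},
])

```text
time: 5.05
position: [0.5264, -0.1686, 0.1068]
tool_rot: [0.707, 0.707, -0.0, 0.0]
ft_force: [-0.2, 0.2, -1.8]
grip_width: 0.0256
grip_force: 20.0
```

Run:
```python
from h import *
st(); C=vision.calibration("wrist"); im=vision.camera("wrist"); np.savez("w3.npz",im=im,**C)
spots("wrist",["jaw_mid","wet_stud","wet_stud_neck","dry_stud"])
print(blob(im,(4,180,120),(17,255,255)))
s=vision.camera("side"); spots("side",["jaw_mid","wet_stud_neck"])
o=cv2.resize(s[100:260,230:430],(500,400),interpolation=cv2.INTER_CUBIC)
out=np.zeros((600,800,3),np.uint8); out[:400,:500]=o[:,:,::-1]; out[:225,500:]=cv2.resize(im[:,:,::-1],(300,225)); cv2.imwrite("pics/c3.png",out)
```

```text
t 5.05 p [ 0.5264 -0.1686  0.1068] ydir -0.0 z [ 0.    -0.001 -1.   ] F [-0.2  0.2 -1.8] w 0.0256 g 20.0
wrist jaw_mid []
wrist wet_stud []
wrist wet_stud_neck []
wrist dry_stud []
[]
side jaw_mid []
side wet_stud_neck [([0.528, 0.017, 0.012], 0.72), ([0.654, -0.011, -0.002], 0.43)]
```

View pics/c3.png

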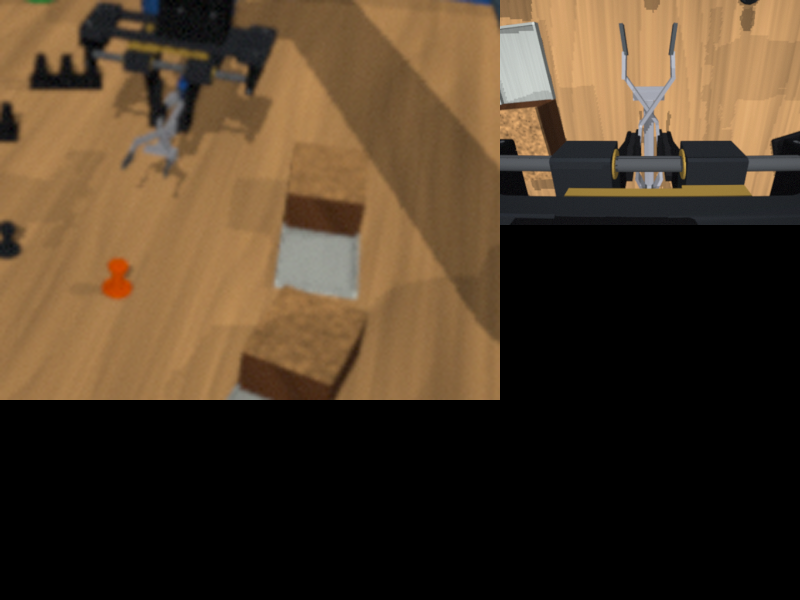

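>>> apply_moves([
  {"offset":[0.1,0,-3],"rot":[0,0,0]},
  {"offset":[0.1,0.5,-5.5],"rot":[0,0,0]},
  {"offset":[0.1,2,-7],"rot":[0,0,0]},
  {"offset":[0.1,3.5,-7.7],"rot":[0,0,0]},
  {"offset":[0.1,4.6,-7.7],"rot":[0,0,0]},
  {"offset":[0.1,4.6,-7.7],"rot":[0,0,0]},
  {"offset":[0.1,4.6,-7.7],"rot":[0,0,0]},
])

```text
time: 6.15
position: [0.5285, -0.1219, 0.0305]
tool_rot: [0.707, 0.707, 0.0, 0.001]
ft_force: [0.6, -0.6, -1.7]
grip_width: 0.0253
grip_force: 20.0
```

Run:
```python
from h import *
o=st(); C=vision.calibration("wrist"); im=vision.camera("wrist"); np.savez("w4.npz",im=im,**C)
print(blob(im,(4,180,120),(17,255,255)))
s=vision.camera("side")
o=cv2.resize(s[150:240,220:340],(533,400),interpolation=cv2.INTER_CUBIC)
out=np.zeros((600,800,3),np.uint8); out[:400,:533]=o[:,:,::-1]; out[400:600,:512]=im[:200,:,::-1]; cv2.imwrite("pics/c4.png",out)
```

```text
t 6.15 p [ 0.5285 -0.1219  0.0305] ydir 0.1 z [ 0.002 -0.001 -1.   ] F [ 0.6 -0.6 -1.7] w 0.0253 g 20.0
[(647, [251.2, 6.7])]
```

View pics/c4.png

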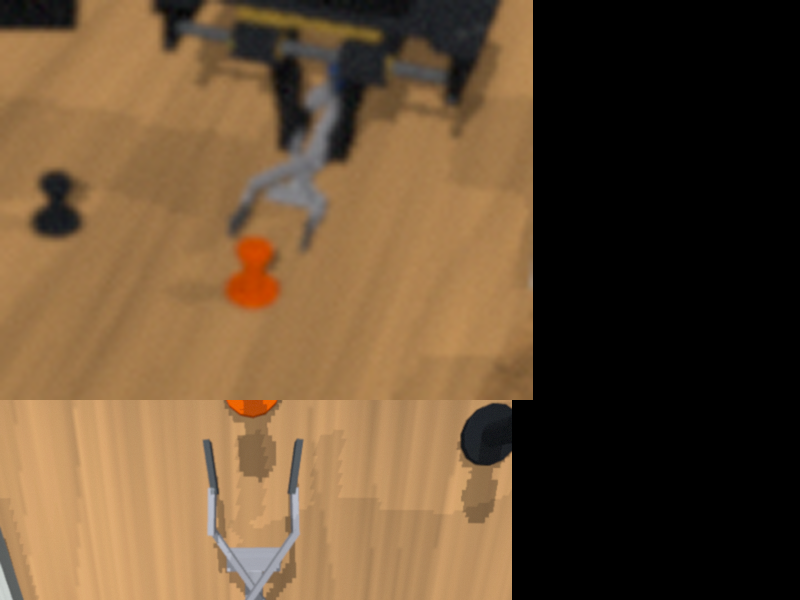

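Stud and jaws line up: the orange foot is centred at column 251 and the jaws at 253. I check the remaining distance from the foot's front edge.

Run:
```python
from h import *
w=dict(np.load("w4.npz")); m=cv2.inRange(cv2.cvtColor(w["im"],cv2.COLOR_RGB2HSV),(3,150,80),(18,255,255)); ys,xs=np.nonzero(m); u=xs[ys==ys.max()].mean(); print(u,ys.max(),xs.min(),xs.max())
print("foot front",atz((u,ys.max()+.5),w,.003).round(4),"tips",atz((207,41),w,.02).round(4),atz((299,41),w,.02).round(4))
```

```text
252.5 18 225 277
foot front [ 0.5279 -0.001   0.003 ] tips [ 0.5071 -0.0143  0.02  ] [ 0.5493 -0.0142  0.02  ]
```

>>> apply_moves([
  {"offset":[0,0.3,-0.15],"rot":[0,0,0]},
  {"offset":[0,0.9,-0.15],"rot":[0,0,0]},
  {"offset":[0,1.6,-0.15],"rot":[0,0,0]},
  {"offset":[0,2.3,-0.15],"rot":[0,0,0]},
  {"offset":[0,3.0,-0.15],"rot":[0,0,0]},
  {"offset":[0,3.6,-0.15],"rot":[0,0,0]},
  {"offset":[0,3.9,-0.15],"rot":[0,0,0]},
  {"offset":[0,3.9,-0.2],"rot":[0,0,0]},
  {"offset":[0,3.9,-0.3],"rot":[0,0,0]},
  {"offset":[0,3.9,-0.3],"rot":[0,0,0]},
  {"offset":[0,3.9,-0.3],"rot":[0,0,0]},
  {"offset":[0,3.9,-0.3],"rot":[0,0,0]},
])

```text
time: 7.45
position: [0.5277, -0.0832, 0.0265]
tool_rot: [0.707, 0.707, 0.0, 0.0]
ft_force: [-0.5, -0.5, -0.8]
grip_width: 0.0254
grip_force: 20.0
```

Run:
```python
from h import *
o=st(); C=vision.calibration("wrist"); im=vision.camera("wrist"); np.savez("w5.npz",im=im,**C)
print(blob(im,(3,150,80),(18,255,255)))
s=vision.camera("side")
o=cv2.resize(s[150:240,220:340],(533,400),interpolation=cv2.INTER_CUBIC)
out=np.zeros((600,800,3),np.uint8); out[:400,:533]=o[:,:,::-1]; out[400:600,:512]=im[:200,:,::-1]; cv2.imwrite("pics/c5.png",out)
```

```text
t 7.45 p [ 0.5277 -0.0832  0.0265] ydir -0.0 z [ 0. -0. -1.] F [-0.5 -0.5 -0.8] w 0.0254 g 20.0
[(2912, [252.6, 65.8])]
```

View pics/c5.png

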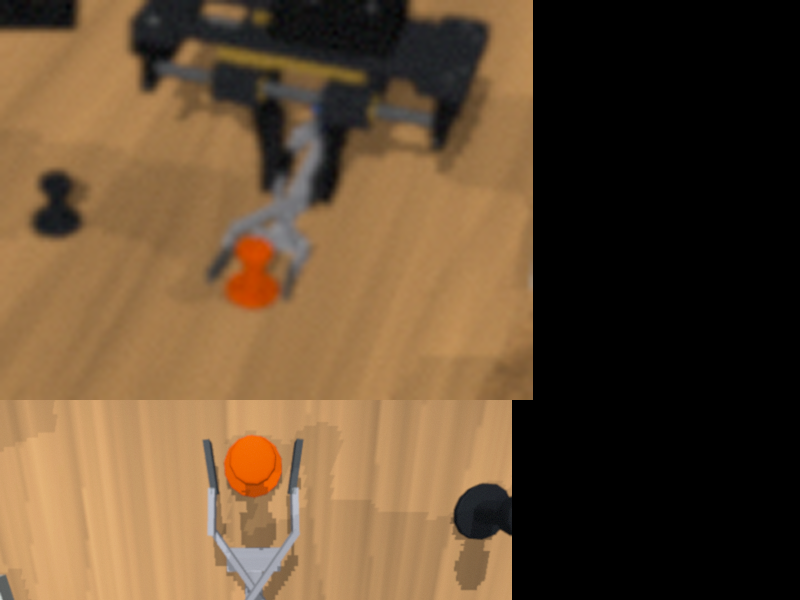

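The stud sits midway between the open jaws (252,65). Now I let the handles go in stages.

>>> apply_moves([
  {"offset":[0,0,0],"rot":[0,0,0]},
  {"offset":[0,0,0],"rot":[0,0,0]},
], hand=0.35)

```text
time: 7.75
position: [0.5276, -0.0829, 0.0265]
tool_rot: [0.707, 0.707, -0.0, -0.0]
ft_force: [-0.6, 0.2, -2.0]
grip_width: 0.0295
grip_force: 9.8
```

>>> apply_moves([
  {"offset":[0,0,0],"rot":[0,0,0]},
  {"offset":[0,0,0],"rot":[0,0,0]},
], hand=0.39)

```text
time: 7.95
position: [0.5276, -0.0829, 0.0265]
tool_rot: [0.707, 0.707, -0.0, -0.0]
ft_force: [0.2, 0.8, -0.6]
grip_width: 0.0333
grip_force: 8.8
```

>>> apply_moves([
  {"offset":[0,0,0],"rot":[0,0,0]},
  {"offset":[0,0,0],"rot":[0,0,0]},
], hand=0.43)

```text
time: 8.15
position: [0.5276, -0.0828, 0.0266]
tool_rot: [0.707, 0.707, 0.0, 0.0]
ft_force: [-0.4, -0.3, 0.2]
grip_width: 0.0368
grip_force: 0.0
```

>>> apply_moves([
  {"offset":[0,0,0],"rot":[0,0,0]},
  {"offset":[0,0,0],"rot":[0,0,0]},
  {"offset":[0,0,0],"rot":[0,0,0]},
  {"offset":[0,0,0],"rot":[0,0,0]},
  {"offset":[0,0,0],"rot":[0,0,0]},
  {"offset":[0,0,0],"rot":[0,0,0]},
  {"offset":[0,0,0],"rot":[0,0,0]},
  {"offset":[0,0,0],"rot":[0,0,0]},
  {"offset":[0,0,2],"rot":[0,0,0]},
  {"offset":[0,0,6],"rot":[0,0,0]},
  {"offset":[0,0,10],"rot":[0,0,0]},
  {"offset":[0,-3.5,13],"rot":[0,0,0]},
  {"offset":[0,-7.5,14],"rot":[0,0,0]},
  {"offset":[0,-7.5,14],"rot":[0,0,0]},
  {"offset":[0,-7.5,14],"rot":[0,0,0]},
], hand=0.8)

```text
time: 9.65
position: [0.5273, -0.1585, 0.1668]
tool_rot: [0.708, 0.706, 0.0, 0.0]
ft_force: [-0.7, 0.1, 0.2]
grip_width: 0.0694
grip_force: 0.0
```

Run:
```python
from h import *
o=st(); C=vision.calibration("wrist"); im=vision.camera("wrist"); np.savez("w6.npz",im=im,**C)
spots("wrist",["forceps","handles","jaw_mid","tail","wet_stud"])
print("orange",blob(im,(3,150,80),(18,255,255)),"blue",blob(im,(100,150,60),(125,255,255)))
s=vision.camera("side"); spots("side",["wet_stud_neck","handles","tail"])
o=cv2.resize(s[150:240,220:340],(500,375),interpolation=cv2.INTER_CUBIC)
out=np.zeros((600,800,3),np.uint8); out[:375,:500]=o[:,:,::-1]; out[375:600,:300]=cv2.resize(im[:,:,::-1],(300,225)); out[375:600,310:800]=cv2.resize(im[:,:,::-1][40:220,120:],(490,225)); cv2.imwrite("pics/c6.png",out)
```

```text
t 9.65 p [ 0.5273 -0.1585  0.1668] ydir -0.1 z [ 0.  0. -1.] F [-0.7  0.1  0.2] w 0.0694 g 0.0
wrist forceps [([0.529, -0.085, 0.0], 0.88)]
wrist handles [([0.525, -0.084, 0.013], 0.62)]
wrist jaw_mid []
wrist tail [([0.524, -0.154, 0.012], 0.68)]
wrist wet_stud []
orange [(166, [253.0, 5.6]), (60, [504.0, 153.5]), (43, [84.4, 173.5]), (13, [239.5, 1.4])] blue [(500, [254.5, 179.5])]
side wet_stud_neck [([0.526, 0.013, 0.015], 0.46)]
side handles [([0.528, -0.085, 0.01], 0.8), ([0.526, 0.016, 0.013], 0.6)]
side tail [([0.529, -0.15, 0.014], 0.98)]
```

View pics/c6.png

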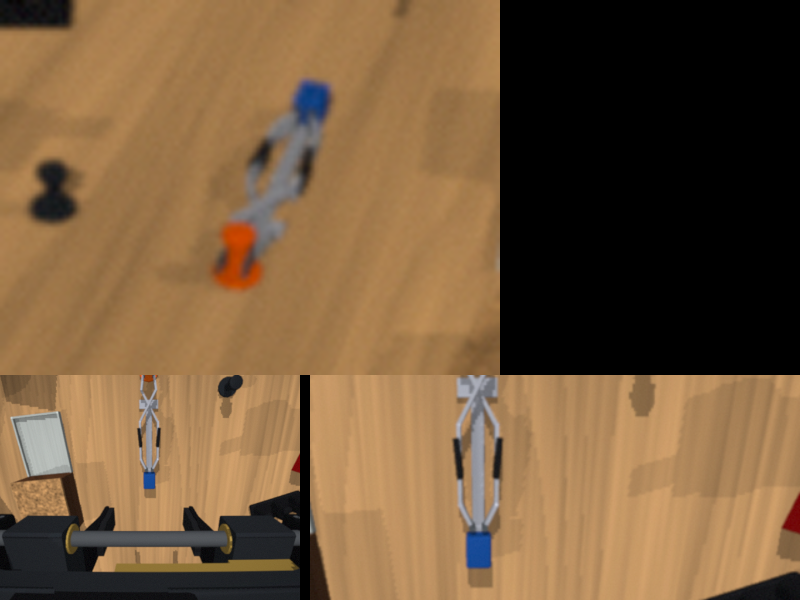

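The jaws hold the neck by their own spring, and the forceps lie straight (blue tail at wrist (254,180)). I locate the tail exactly.

Run:
```python
from h import *
w=dict(np.load("w6.npz")); ct=vision.calibration("top")
m=cv2.inRange(cv2.cvtColor(w["im"],cv2.COLOR_RGB2HSV),(100,150,60),(125,255,255)); x,y,W,H,_=max((cv2.boundingRect(c)+(cv2.contourArea(c),) for c in cv2.findContours(m,0,2)[0]),key=lambda r:r[4])
print(x,y,W,H)
print("rear/front top edge",atz((x+W/2,y+H-.5),w,.024).round(4),atz((x+W/2,y),w,.024).round(4), "sides",atz((x,y+H/2),w,.024)[0].round(4),atz((x+W,y+H/2),w,.024)[0].round(4))
s=vision.camera("side"); cs=vision.calibration("side"); b=[r for r in blob(s,(100,150,60),(125,255,255))]; print(b)
r=[r for r in b if r[0]<200]
if r: print("tri tail",tri([((x+W/2,y+H/2),w),(r[0][1],cs)]).round(4))
```

```text
246 166 18 28
rear/front top edge [ 0.5286 -0.1663  0.024 ] [ 0.5286 -0.1384  0.024 ] sides 0.5198 0.5374
[(8936, [379.5, 50.6]), (250, [129.0, 292.7]), (78, [304.5, 102.2]), (42, [289.0, 81.5])]
tri tail [ 0.5149 -0.0936  0.2558]
```

>>> apply_moves([
  {"offset":[0.05,0.45,-4],"rot":[0,0,0]},
  {"offset":[0.05,0.45,-8],"rot":[0,0,0]},
  {"offset":[0.05,0.45,-11.5],"rot":[0,0,0]},
  {"offset":[0.05,0.45,-13.3],"rot":[0,0,0]},
  {"offset":[0.05,0.45,-14],"rot":[0,0,0]},
  {"offset":[0.05,0.45,-14],"rot":[0,0,0]},
  {"offset":[0.05,0.45,-14],"rot":[0,0,0]},
])

```text
time: 10.9
position: [0.5288, -0.1537, 0.0274]
tool_rot: [0.707, 0.707, 0.0, 0.001]
ft_force: [-0.4, -0.0, 0.0]
grip_width: 0.0699
grip_force: 0.0
```

>>> apply_moves([
  {"offset":[0,0,0],"rot":[0,0,0]},
  {"offset":[0,0,0],"rot":[0,0,0]},
  {"offset":[0,0,0],"rot":[0,0,0]},
  {"offset":[0,0,0],"rot":[0,0,0]},
  {"offset":[0,0,0],"rot":[0,0,0]},
  {"offset":[0,0,0],"rot":[0,0,0]},
  {"offset":[0,0,0],"rot":[0,0,0]},
  {"offset":[0,0,0],"rot":[0,0,0]},
  {"offset":[0,0,0],"rot":[0,0,0]},
  {"offset":[0,0,0],"rot":[0,0,0]},
], hand=0.1, newtons=45)

```text
time: 11.9
position: [0.5281, -0.1533, 0.0265]
tool_rot: [0.707, 0.707, -0.0, -0.0]
ft_force: [-0.9, 0.3, -0.2]
grip_width: 0.0194
grip_force: 45.0
```

>>> apply_moves([
  {"offset":[0,0,0.5],"rot":[0,0,0]},
  {"offset":[0,0,1.5],"rot":[0,0,0]},
  {"offset":[0,0,3],"rot":[0,0,0]},
  {"offset":[0,0,4.5],"rot":[0,0,0]},
  {"offset":[0,0,6],"rot":[0,0,0]},
  {"offset":[0,0,7],"rot":[0,0,0]},
  {"offset":[0,0,7],"rot":[0,0,0]},
  {"offset":[0,0,7],"rot":[0,0,0]},
  {"offset":[0,0,7],"rot":[0,0,0]},
])

```text
time: 12.8
position: [0.5276, -0.1531, 0.096]
tool_rot: [0.707, 0.707, -0.0, -0.001]
ft_force: [0.0, 0.6, -1.8]
grip_width: 0.0199
grip_force: 45.0
```

Run:
```python
from h import *
o=st(); C=vision.calibration("wrist"); im=vision.camera("wrist"); np.savez("w7.npz",im=im,**C)
print("orange",blob(im,(3,150,80),(18,255,255)))
s=vision.camera("side"); t=vision.camera("top"); np.savez("st7.npz",s=s,t=t)
bs=blob(s,(4,200,150),(17,255,255)); bt=blob(t,(4,200,150),(17,255,255)); print(bs,bt)
o=cv2.resize(s[130:220,220:340],(500,375),interpolation=cv2.INTER_CUBIC)
out=np.zeros((600,800,3),np.uint8); out[:375,:500]=o[:,:,::-1]; out[375:600,:300]=cv2.resize(im[:,:,::-1],(300,225)); cv2.imwrite("pics/c7.png",out)
```

```text
t 12.8 p [ 0.5276 -0.1531  0.096 ] ydir -0.0 z [-0.001  0.001 -1.   ] F [ 0.   0.6 -1.8] w 0.0199 g 45.0
orange [(444, [42.4, 201.7]), (25, [76.1, 194.2]), (3, [1.0, 205.7]), (2, [70.0, 197.5])]
[(386, [13.1, 374.9]), (97, [277.9, 188.3])] [(98, [239.8, 209.7]), (64, [22.6, 107.1]), (2, [21.5, 115.0]), (2, [304.0, 106.5])]
```

View pics/c7.png

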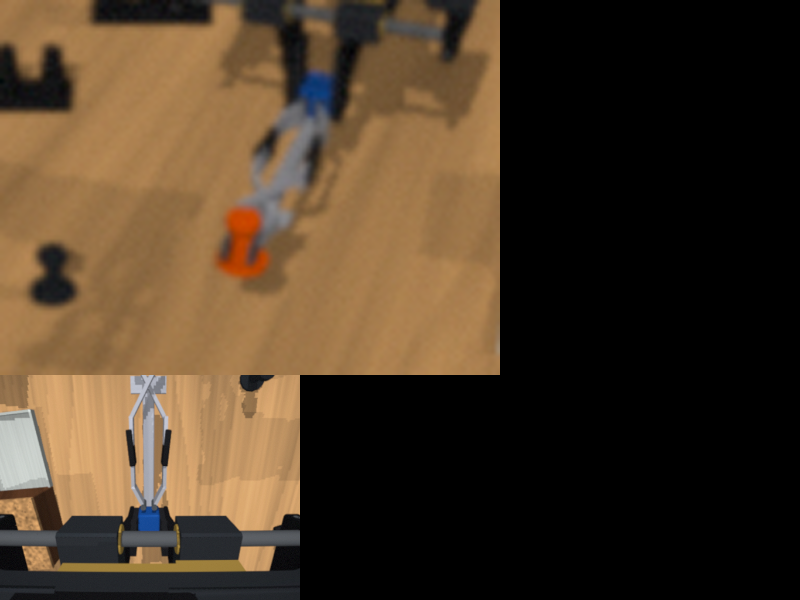

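>>> apply_moves([
  {"offset":[0,0.5,1],"rot":[0,0,0]},
  {"offset":[-0.2,1.5,2.5],"rot":[0,0,0]},
  {"offset":[-0.4,3.5,4],"rot":[0,0,0]},
  {"offset":[-0.8,6.5,4.4],"rot":[0,0,0]},
  {"offset":[-1.3,10,4.4],"rot":[0,0,0.2]},
  {"offset":[-1.8,13.5,4.4],"rot":[0,0,0.3]},
  {"offset":[-2.2,17,4.4],"rot":[0,0,0.4]},
  {"offset":[-2.7,20.5,4.4],"rot":[0,0,0.5]},
  {"offset":[-3.1,24,4.4],"rot":[0,0,0.6]},
  {"offset":[-3.6,27.5,4.4],"rot":[0,0,0.7]},
  {"offset":[-4,31,4.4],"rot":[0,0,0.8]},
  {"offset":[-4.5,34.5,4.4],"rot":[0,0,0.9]},
  {"offset":[-4.9,37,4.4],"rot":[0,0,1]},
  {"offset":[-5.1,38.6,4.4],"rot":[0,0,1]},
  {"offset":[-5.15,39.3,4.4],"rot":[0,0,1]},
  {"offset":[-5.15,39.3,4.4],"rot":[0,0,1]},
  {"offset":[-5.15,39.3,4.4],"rot":[0,0,1]},
  {"offset":[-5.15,39.3,4.4],"rot":[0,0,1]},
])

```text
time: 14.75
position: [0.4767, 0.2388, 0.1407]
tool_rot: [0.701, 0.713, -0.0, 0.0]
ft_force: [0.4, 0.3, -1.5]
grip_width: 0.0194
grip_force: 45.0
```

Run:
```python
from h import *
o=st(); C=vision.calibration("wrist"); im=vision.camera("wrist"); np.savez("w8.npz",im=im,**C)
ct=vision.calibration("top"); cs=vision.calibration("side")
print("stud7",tri([((239.8,209.7),ct),((277.9,188.3),cs)]).round(4))
s=vision.camera("side"); t=vision.camera("top")
bs=blob(s,(4,200,150),(17,255,255)); bt=blob(t,(4,200,150),(17,255,255)); print(bs,bt)
spots("top",["wet_stud","drying_rest"]); spots("side",["wet_stud","drying_rest"]); spots("wrist",["drying_rest"])
a=cv2.resize(t[170:270,40:190],(450,300)); b=cv2.resize(s[190:384,170:330],(346,420)); 
out=np.zeros((600,800,3),np.uint8); out[:300,:450]=a[:,:,::-1]; out[:420,452:798]=b[:,:,::-1]; out[302:602,:400]=cv2.resize(im[:,:,::-1],(400,300))[:298]; cv2.imwrite("pics/c8.png",out)
```

```text
t 14.75 p [0.4767 0.2388 0.1407] ydir 0.9 z [-0. -0. -1.] F [ 0.4  0.3 -1.5] w 0.0194 g 45.0
stud7 [0.5257 0.0147 0.0848]
[(456, [14.9, 374.6]), (257, [238.8, 311.4]), (4, [183.2, 164.5]), (1, [195.0, 156.0])] [(13, [15.8, 110.5]), (2, [304.0, 106.5]), (1, [283.0, 95.0]), (1, [290.0, 94.0])]
top wet_stud []
top drying_rest [([0.34, 0.075, -0.003], 0.87), ([0.36, -0.192, -0.001], 0.85)]
side wet_stud [([0.477, 0.403, 0.111], 0.79), ([0.809, 0.086, -0.002], 0.24)]
side drying_rest [([0.358, -0.192, 0.005], 0.92), ([0.339, 0.076, 0.0], 0.63), ([0.475, 0.319, 0.001], 0.6), ([0.808, 0.087, -0.0], 0.31)]
wrist drying_rest [([0.476, 0.322, -0.001], 0.58)]
```

View pics/c8.png

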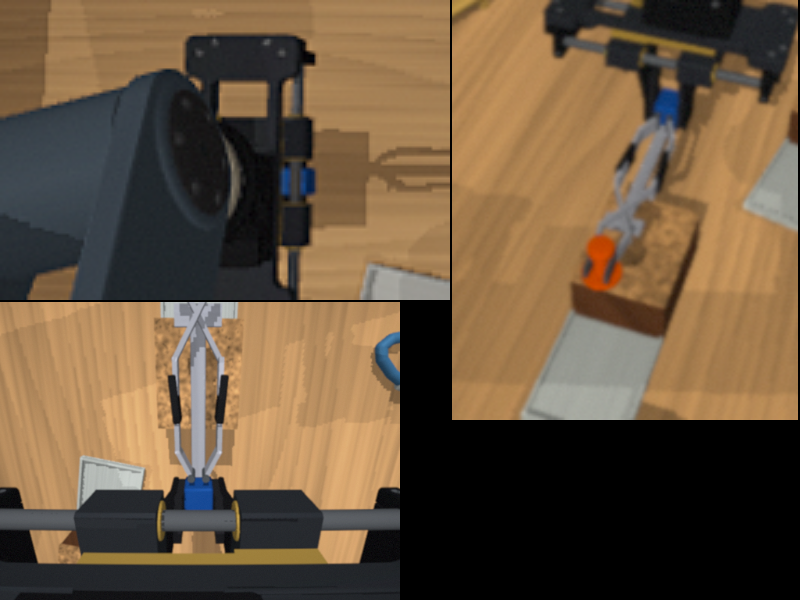

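The forceps lie over the rest's centre line (cork columns 156–242, tongue at 199 in the wrist view). The stud will hang about 85 mm ahead of the block's centre. I lower gently.

>>> apply_moves([
  {"offset":[0,0.1,-1.5],"rot":[0,0,0]},
  {"offset":[0,0.1,-3],"rot":[0,0,0]},
  {"offset":[0,0.1,-4.5],"rot":[0,0,0]},
  {"offset":[0,0.1,-5.5],"rot":[0,0,0]},
  {"offset":[0,0.1,-5.8],"rot":[0,0,0]},
  {"offset":[0,0.1,-6],"rot":[0,0,0]},
  {"offset":[0,0.1,-6.1],"rot":[0,0,0]},
  {"offset":[0,0.1,-6.2],"rot":[0,0,0]},
  {"offset":[0,0.1,-6.2],"rot":[0,0,0]},
  {"offset":[0,0.1,-6.2],"rot":[0,0,0]},
])

```text
time: 16.15
position: [0.4768, 0.2407, 0.0789]
tool_rot: [0.701, 0.713, 0.0, 0.0]
ft_force: [0.4, 0.7, -1.2]
grip_width: 0.0196
grip_force: 45.0
```

>>> apply_moves([
  {"offset":[0,0,-0.1],"rot":[0,0,0]},
  {"offset":[0,0,-0.1],"rot":[0,0,0]},
  {"offset":[0,0,-0.1],"rot":[0,0,0]},
])

```text
time: 16.45
position: [0.4766, 0.2407, 0.0776]
tool_rot: [0.701, 0.713, 0.0, -0.0]
ft_force: [0.5, 0.2, -1.1]
grip_width: 0.0198
grip_force: 45.0
```

>>> apply_moves([
  {"offset":[0,0,-0.1],"rot":[0,0,0]},
  {"offset":[0,0,-0.1],"rot":[0,0,0]},
  {"offset":[0,0,-0.1],"rot":[0,0,0]},
])

```text
time: 16.75
position: [0.4767, 0.2407, 0.0766]
tool_rot: [0.701, 0.713, 0.0, 0.0]
ft_force: [-0.3, 0.1, -0.6]
grip_width: 0.0198
grip_force: 45.0
```

>>> apply_moves([
  {"offset":[0,0,-0.1],"rot":[0,0,0]},
  {"offset":[0,0,-0.1],"rot":[0,0,0]},
  {"offset":[0,0,-0.1],"rot":[0,0,0]},
])

```text
time: 17.05
position: [0.4768, 0.2406, 0.0763]
tool_rot: [0.701, 0.713, 0.0, 0.0]
ft_force: [-0.7, -1.4, 3.7]
grip_width: 0.0195
grip_force: 45.0
```

Contact is made (+3.7 N). I ease off and let go.

>>> apply_moves([
  {"offset":[0,0,0.05],"rot":[0,0,0]},
  {"offset":[0,0,0.05],"rot":[0,0,0]},
  {"offset":[0,0,0.05],"rot":[0,0,0]},
])

```text
time: 17.35
position: [0.4767, 0.2406, 0.0764]
tool_rot: [0.701, 0.713, 0.0, 0.0]
ft_force: [-0.4, -0.3, 4.9]
grip_width: 0.0198
grip_force: 45.0
```

>>> apply_moves([
  {"offset":[0,0,0],"rot":[0,0,0]},
  {"offset":[0,0,0],"rot":[0,0,0]},
  {"offset":[0,0,0],"rot":[0,0,0]},
], hand=0.3, newtons=10)

```text
time: 17.65
position: [0.4765, 0.2407, 0.0758]
tool_rot: [0.701, 0.713, -0.0, -0.0]
ft_force: [0.2, -0.7, 0.7]
grip_width: 0.0255
grip_force: 0.0
```

>>> apply_moves([
  {"offset":[0,0,0],"rot":[0,0,0]},
  {"offset":[0,0,0],"rot":[0,0,0]},
  {"offset":[0,0,0],"rot":[0,0,0]},
  {"offset":[0,0,0],"rot":[0,0,0]},
  {"offset":[0,0,1],"rot":[0,0,0]},
  {"offset":[0,0,4],"rot":[0,0,0]},
  {"offset":[0,-1,8],"rot":[0,0,0]},
  {"offset":[0,-4,12],"rot":[0,0,0]},
  {"offset":[0,-8,14],"rot":[0,0,0]},
  {"offset":[0,-12,15],"rot":[0,0,0]},
  {"offset":[0,-14,15],"rot":[0,0,0]},
  {"offset":[0,-14,15],"rot":[0,0,0]},
  {"offset":[0,-14,15],"rot":[0,0,0]},
], hand=0.7)

```text
time: 18.95
position: [0.4765, 0.1007, 0.2265]
tool_rot: [0.701, 0.713, 0.0, -0.0]
ft_force: [-1.0, 0.5, -0.5]
grip_width: 0.0609
grip_force: 0.0
```

Run:
```python
from h import *
st(); ct=vision.calibration("top"); cs=vision.calibration("side")
s=vision.camera("side"); t=vision.camera("top")
bs=blob(s,(4,200,150),(17,255,255)); bt=blob(t,(4,200,150),(17,255,255)); print(bs,bt)
p=[r[1] for r in bs if r[1][0]>100][0]; q=[r[1] for r in bt if r[1][1]>150]
if q: print("stud",tri([(p,cs),(q[0],ct)]).round(4))
spots("side",["wet_stud_neck","handles","tail","forceps"]); spots("top",["tail","handles","jaw_mid","dry_stud"])
a=cv2.resize(t[190:270,50:170],(450,300)); b=cv2.resize(s[210:384,170:314],(346,418))
out=np.zeros((430,800,3),np.uint8); out[:300,:450]=a[:,:,::-1]; out[:418,452:798]=b[:,:,::-1]; cv2.imwrite("pics/c9.png",out)
```

```text
t 18.95 p [0.4765 0.1007 0.2265] ydir 0.9 z [ 0.     0.001 -1.   ] F [-1.   0.5 -0.5] w 0.0609 g 0.0
[(399, [13.5, 374.9]), (201, [239.1, 336.6])] [(42, [72.3, 230.2]), (14, [16.1, 110.5]), (2, [77.0, 225.5]), (1, [283.0, 95.0])]
stud [0.4718 0.4122 0.0732]
side wet_stud_neck [([0.472, 0.409, 0.063], 0.71)]
side handles [([0.472, 0.308, 0.062], 0.93)]
side tail [([0.475, 0.242, 0.063], 0.71)]
side forceps [([0.474, 0.307, 0.048], 0.67)]
top tail [([0.654, -0.008, -0.001], 0.32)]
top handles [([0.478, 0.402, 0.067], 0.21)]
top jaw_mid [([0.71, -0.368, 0.001], 0.51)]
top dry_stud []
```

View pics/c9.png

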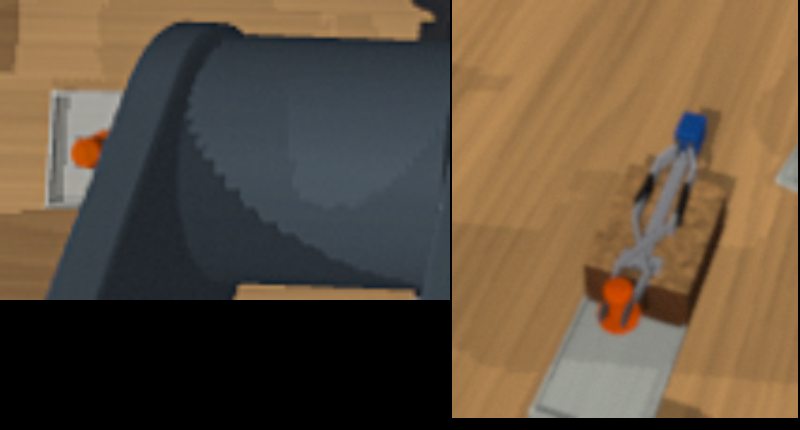

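The final view shows the forceps flat on the cork (handles z 0.062, tail z 0.063). The stud hangs upright over the tray at about (0.472, 0.409), roughly 88 mm ahead of the block's centre. The robot is clear of everything, so I hand in.

```bash
python3 -c "
from rig import hand_in
print(hand_in())"
```

```text
the job is handed in; nothing more can be done
None
```

The job is handed in, with no verdict returned: the forceps grip the orange stud by their own spring and lie flat on the leftmost drying rest, with the stud hanging over its drip tray and the robot clear of everything.

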